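# Shift the gearbox selector into the marked slot

## Task

Shift the gearbox on the fitter's bench: push its selector lever with the fingertips out of the slot it is in and through the H-gate until it is fully home at the end of the slot marked by the tall standing pin (the other slots have low plugs), without going home in any other slot on the way. Only push: do not take the lever between the fingers and do not force it. Leave the pin and all the other parts where they stand, and come away clear at the end.

Things in the scene. Friction and masses are not known exactly. Their poses are not given: they have to be found in the camera images.
- gearbox: grey gearbox fixed to the bench, 258 x 198 mm at the foot, cover 250 (x) x 190 (y) mm, its flat top 100 mm above the bench, with an H-shaped gate in the middle. Origin: centre of its underside, on the bench; x away from the robot (it may be turned up to 0.5 rad either way), y to the left, z up. The lever starts in the near left slot (-x, +y), which is never the target.
- gate_centre (a point): centre of the H-gate in the cover's top, axes as the gearbox. A cross channel runs along y through it, 14 mm wide, to y = +-28 mm; four slots 16 mm wide run from it along x, centred on y = +-20 mm, and end at x = +-35 mm. Beyond each slot's end, at x = +-100, y = +-33 mm on the cover, stands a low plug or, at the target slot, the marker pin.
- selector_knob (a point): centre of the lever's black ball knob, 30 mm across. In gearbox axes it is at about x = +-46, y = +-33, z = 155 mm with the lever home at the end of a slot; in the cross channel x = 0 with 3 mm of play either way, z = 161 to 165 mm, and y = +-36 mm against the channel's ends.
- selector_shank (a point): point on the lever's shank, 40 mm below the knob's centre. The shank is a 10 mm steel rod with a collar 16 mm across and 12 mm high under the knob, on a universal pivot at the gearbox's origin, 165 mm below the knob's centre. It only tilts, guided by the gate's walls, stays where it is left, and takes about 2.5 N at the knob to move.
- selector (a joint): tilt of the lever along the slots, rad: 0 in the cross channel, about +0.285 home in a far slot (+x of the gearbox), about -0.285 home in a near slot (-x)
- gimbal (a joint): tilt of the lever across, rad: about +0.21 in the left slots (+y of the gearbox), about -0.21 in the right slots (-y)
- marker_pin: loose upright steel pin that marks the target slot: flanged foot 22 mm across and 6 mm high, stem 12 mm across, 40 mm high in all, standing on the gearbox cover beyond the end of the target slot (53 mm from the knob's centre, seen from above, when the lever is home there). Origin: centre of its underside, 100 mm above the bench
- plug_a: low fixed steel plug, 22 mm across, 6 mm high, on the cover beyond the end of a slot that is not the target. Origin: centre of its underside
- plug_b: a plug like plug_a at another slot that is not the target
- bearing_ring: loose steel ring, 42 mm across, 13 mm high, lying on the gearbox cover; leave alone. Origin: centre of its underside
- socket: loose steel cylinder, 18 mm across, 26 mm high, standing on the gearbox cover; leave alone. Origin: centre of its underside
- flange: loose steel flange disc with a ring of bolts, 120 mm across, 26 mm high, on the bench; leave alone. Origin: centre of its underside
- spindle: loose steel spindle nose standing on the bench, 60 mm across its foot, 120 mm high; leave alone. Origin: centre of its underside
- block: loose dark steel block 60 x 40 x 80 mm high on the bench; leave alone. Origin: centre of its underside
- screwdriver: loose screwdriver lying on the bench; leave alone. Origin: midway along it
- oil_bottle: loose white plastic bottle 56 mm across, 130 mm high; leave alone. Origin: centre of its underside

How it is judged:
By the outcome, as a careful person would: the job done as asked, in the order asked, and still so for the second after the job is handed in, with the robot touching nothing.
It also fails if it takes over 51 s, if anything falls off the work surface, if the arm or the gripper's body presses on something with over 40 N, if the wrist force passes 120 N, or if a joint passes its speed limit or range.

## Robot

A 6-joint arm with a two-finger parallel gripper is mounted at the origin on the work surface. World frame = base frame: x ahead of the robot, y to its left, z up, the work surface at z = 0. Lengths are in m, angles in rad, forces in N, time in s.
With the tool pointing down it reaches from about 0.35 to 0.775 m from the base axis. Payload 7.3 kg.
Tool frame: the origin (TCP) lies where the fingers leave the gripper's body, on its centre line; the fingertips stand 66 mm ahead of it and the grasp point (between the pads) lies 47 mm ahead of it (robot.tips_ahead is the distance from the TCP to the fingertips, in m); z points along the fingers, y is the line along which they close (so a half turn about z gives the same grasp; the last joint's range is limited). The gripper opens to 92 mm and grips with 3 to 60 N. Pads are 19 mm wide; open, the fingers measure 130 mm over their backs; the gripper's body (75 mm by 190 mm) begins 47 mm behind the grasp point.
Start: joints at [-1.427, 0.342, 1.524, -0, 1.275, -0.146], TCP at [0.15, -0.503, 0.292] pointing down, gripper open.
Joint ranges: [-2.53, 2.53], [-0.77, 2.02], [0.04, 2.7], [-1, 4.14], [0.28, 2.66], [-3.11, 3.11]. Speed limits (rad/s): [2.57, 2.57, 3.14, 3.14, 3.14, 3.14].

## Interface

Orientations are given as [roll, pitch, yaw] about the fixed x, y, z axes, in that order (R = Rz(yaw) Ry(pitch) Rx(roll)).
In Python, from cell import robot gives the robot as it stands.
- The arm moves only by the shell command python3 -m inch 'ROWS' [FORCE]. ROWS is a JSON object of lists of equal length, an entry for each row: "travel": the shift along the tool's x, y, z in mm, a list of three; "turn": the turn about the tool's z in units of 5 degrees (1.0 is 5 degrees); "claw": the closure, from -1 (fully open) to 1 (shut). A call has 1 to 12 rows; each row is the pose to reach, as a shift and turn from the pose commanded when the call began, along the tool's axes at that moment; what a row does not reach only later rows make up. A row lasts 1/10 s, in which the tool goes at most 50 mm and 8.59 degrees, less where a joint would pass 70% of its speed; a pose out of reach is approached as far as the arm can. A call with a gripper value outside its range is refused whole. The fingers move at their own pace and stop on an object; FORCE is the grip in N (left out, the last holds). Time passes only in rows, so rows that repeat a pose let the fingers close. It gives the time, the measured TCP pose, the force, the opening and the grip force at its end, in the units of the state.
- robot.observe(): the state, without advancing time (a new reading comes with each control period).
- robot.read_camera(name): name is "side" or "top"; returns a dict with "pixels" (400x640x3 uint8, red, green, blue), "fx", "fy", "cx", "cy" (pixels), "cam_to_world" (4x4, takes a point from camera to world coordinates). Camera axes: x right, y down, z forward; pixel columns grow to the right and rows downward; lengths in m; the calibration is good to about 2 mm. A picture is of the moment at which its call begins. There is no depth.
- robot.hand_in(): hands the job in; it is judged then, once.
The state is a dict: "time": time; "qpos": joint angles; "qvel": joint speeds; "joint_efforts": joint torques, N m; "tool_pos": TCP position; "tool_rot": TCP orientation; "contact_force": force on the tool from outside, world axes, zero at the start; "torque": the same for the moment, N m; "opening": finger opening in m; "grip_force": force on a finger pad.
Only numpy, scipy, OpenCV 4.12 (cv2) and the standard library are available. Lean on these libraries where they do the work, as an engineer would, in place of code of your own. Each camera call takes 0.05 s, during which the arm holds its last target. There are 200 camera calls.

## Working session

There is one attempt and no reset: what is moved stays moved. The work goes in short steps, Python scripts to look and compute and a shell command to move; the robot and the scene stay as the last step left them, time stands still between calls to the robot, and variables do not carry over. Pictures are saved under pics/ and viewed, at most 10 in all, crops included, and the job is handed in when it is done.

```bash
mkdir -p pics; ls; python3 - <<'E'
from cell import robot
import cv2, numpy as np
for n in("top","side"):
    d=robot.read_camera(n); cv2.imwrite(f"pics/{n}0.png",d["pixels"][:,:,::-1]); print(n,d["fx"],d["fy"],d["cx"],d["cy"]); print(np.round(d["cam_to_world"],4))
print(robot.observe())
E
```

```text
pics
top 440.5040332823086 440.5040332823086 317.70454101032993 192.70788630057336
[[ 1.3000e-03 -9.8190e-01  1.8920e-01  3.5930e-01]
 [-1.0000e+00  6.0000e-04  9.7000e-03 -1.9600e-02]
 [-9.6000e-03 -1.8920e-01 -9.8190e-01  1.3335e+00]
 [ 0.0000e+00  0.0000e+00  0.0000e+00  1.0000e+00]]
side 517.5638436229799 517.5638436229799 310.15996219848915 198.9791963072086
[[-0.9871 -0.0751  0.1417  0.391 ]
 [-0.1586  0.5876 -0.7934  0.9531]
 [-0.0236 -0.8057 -0.5919  0.8326]
 [ 0.      0.      0.      1.    ]]
{'time': 0.1, 'qpos': array([-1.42697847e+00,  3.42685082e-01,  1.52489162e+00, -5.98340401e-06,
        1.27539576e+00, -1.46041667e-01]), 'qvel': array([-6.89563625e-04, -1.59059357e-03, -3.81194318e-03,  2.09067824e-05,
        1.83224454e-04, -4.85688523e-05]), 'joint_efforts': array([ 2.36077285e-03, -4.32000947e+01, -2.44695389e+01,  7.19437050e-02,
        5.26010105e-02, -6.09700442e-05]), 'tool_pos': array([ 0.15001572, -0.50284053,  0.29160819]), 'tool_rot': array([-3.14022670e+00, -1.95132801e-04,  2.89861132e-01]), 'contact_force': array([ 0.31389515, -0.22006092,  0.22447074]), 'torque': array([-0.00311632,  0.03898749, -0.03090129]), 'grip_force': 0.0, 'opening': 0.0920497269449606}
```

View pics/top0.png

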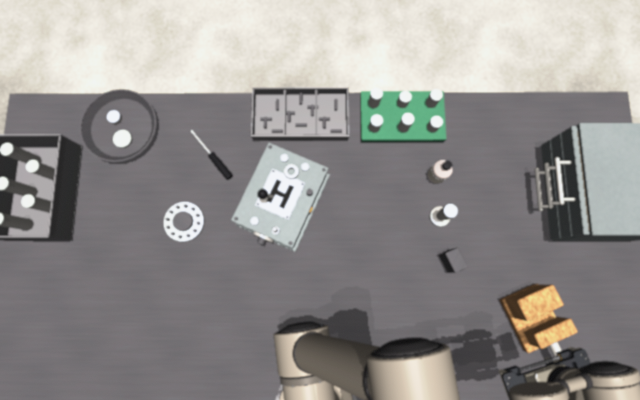

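View pics/side0.png

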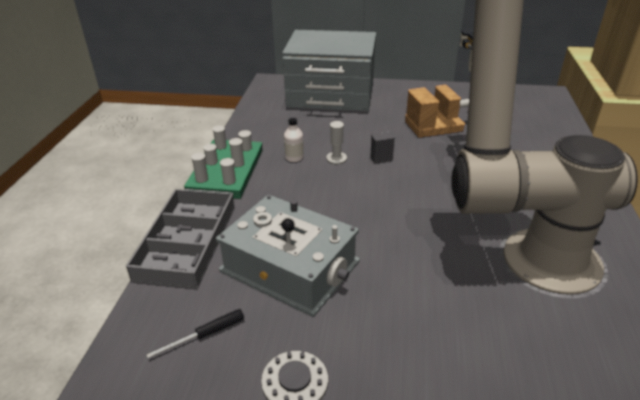

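The top view shows the gearbox near (283,195) and the knob near (264,194). The side view shows the knob at (288,226) and what looks like the pin at (335,232). I'll zoom in on both.

```bash
python3 - <<'E'
import cv2, numpy as np
a=cv2.imread("pics/top0.png")[130:260,220:340]; b=cv2.imread("pics/side0.png")[180:310,205:370]
a=cv2.resize(a,None,fx=4,fy=4,interpolation=cv2.INTER_CUBIC)[:, :360*2//2*2]
b=cv2.resize(b,(0,0),fx=4.8,fy=4.5,interpolation=cv2.INTER_CUBIC)
cv2.imwrite("pics/tc.png",a);cv2.imwrite("pics/sc.png",b);print(a.shape,b.shape)
E
```

```text
(520, 480, 3) (585, 792, 3)
```

View pics/tc.png

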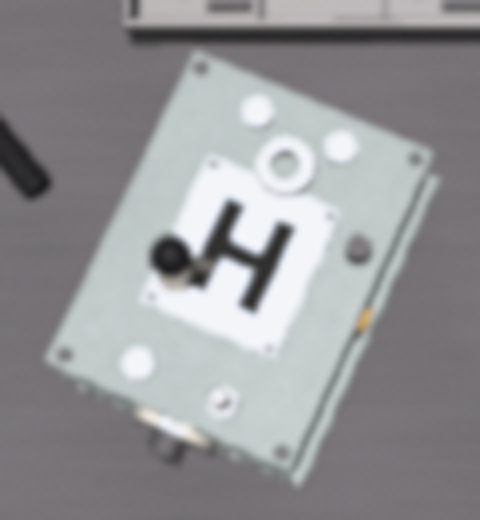

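View pics/sc.png

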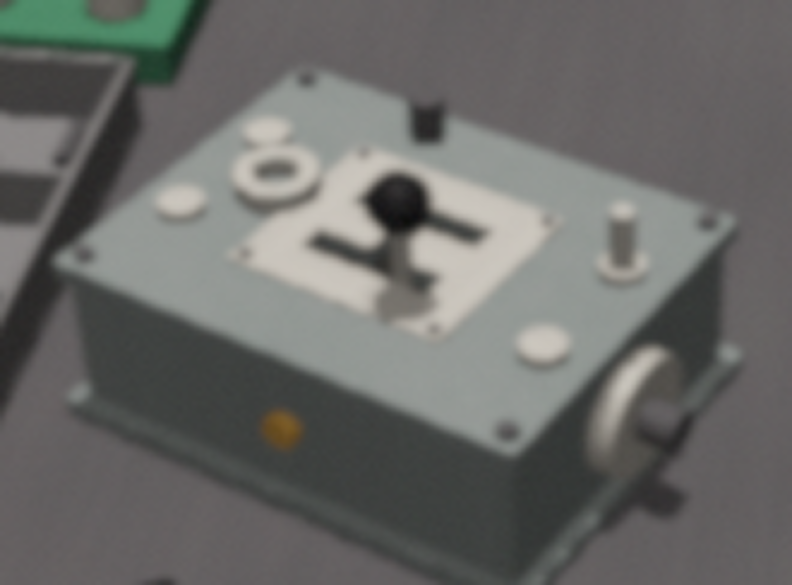

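Target is the near-right slot: the pin is at crop (223,402) in the top view and (622,240) in the side view. The other three slots have plugs. Next I compute the positions.

```bash
cat > h.py <<'E'
from cell import robot
import cv2, numpy as np
def ray(d,u,v):
    T=np.array(d["cam_to_world"]); r=T[:3,:3]@[(u-d["cx"])/d["fx"],(v-d["cy"])/d["fy"],1]
    return T[:3,3],r/np.linalg.norm(r)
def plane(d,u,v,z):
    o,r=ray(d,u,v); return o+r*(z-o[2])/r[2]
def tri(*or_):
    A=sum(np.eye(3)-np.outer(r,r) for o,r in or_); b=sum((np.eye(3)-np.outer(r,r))@o for o,r in or_)
    return np.linalg.solve(A,b)
def blob(d,box,thr=45,show=0):   # roundest dark blob in box u0,v0,u1,v1
    u0,v0,u1,v1=box; m=(d["pixels"][v0:v1,u0:u1].max(2)<thr).astype(np.uint8)
    n,l,s,c=cv2.connectedComponentsWithStats(m)
    return [(s[i,4],tuple(np.round(c[i]+[u0,v0],1)),tuple(s[i,2:4])) for i in range(1,n) if s[i,4]>15]
E
python3 - <<'E'
from h import *
t=robot.read_camera("top"); s=robot.read_camera("side")
f=lambda p:(p[0]/4+220-.375,p[1]/4+130-.375)
g=lambda p:(p[0]/4.8+205-.4,p[1]/4.5+180-.4)
N=["FL","FR","NL","NR"]; gb=np.array([[.1,.033],[.1,-.033],[-.1,.033],[-.1,-.033]])
P=[]
for cam,F,px in((t,f,[(257,110),(341,146),(137,362),(222,403)]),(s,g,[(181,201),(268,130),(543,345),(622,266)])):
    P=np.array([plane(cam,*F(p),.106 )[:2] for p in px]); c=P.mean(0)
    x=P[0]+P[1]-P[2]-P[3]; yaw=np.arctan2(x[1],x[0]); R=np.array([[np.cos(yaw),-np.sin(yaw)],[np.sin(yaw),np.cos(yaw)]])
    print("centre",c,"yaw",yaw,"\n",np.round((P-c)@R*1000,1))
print("top blobs",blob(t,(255,180,285,210))); print("side blobs",blob(s,(270,212,302,240)))
k=tri(ray(t,*f((170,256))),ray(s,*g((398,203)))); print("knob",k, (k[:2]-c)@R)
E
```

```text
centre [0.59505185 0.10076203] yaw -0.41788395748964874 
 [[ 100.5   33.2]
 [ 100.7  -33.2]
 [ -99.7   33.4]
 [-101.6  -33.4]]
centre [0.59568255 0.10288542] yaw -0.4251713659250559 
 [[  99.6   33.7]
 [ 100.9  -33.7]
 [-100.2   32.6]
 [-100.2  -32.6]]
top blobs [(np.int32(32), (np.float64(262.6), np.float64(194.3)), (np.int32(8), np.int32(7)))]
side blobs [(np.int32(85), (np.float64(287.7), np.float64(225.7)), (np.int32(12), np.int32(10)))]
knob [0.58401843 0.14333131 0.15790063] [-0.02730864  0.03203373]
```

```bash
python3 -m inch '{"travel":[[48,-43,0],[96,-86,0],[144,-130,0],[190,-172,0],[240,-216,0],[286,-258,0],[334,-302,0],[382,-345,0],[430,-388,0],[478,-432,0],[526,-475,0],[560,-506,0]],"turn":[0.5,1,2,3,4,5,6,7,8,8.15,8.15,8.15],"claw":[1,1,1,1,1,1,1,1,1,1,1,1]}' 10
```

```text
time: 1.4
tool_pos: [0.4625, 0.0116, 0.2923]
tool_rot: [3.141, -0.0, -0.421]
contact_force: [0.6, -1.2, -0.1]
opening: 0.0017
grip_force: 0.0
```

```bash
python3 -m inch '{"travel":[[5,-42,0],[10,-84,0],[15,-126,0],[21,-169,0],[21,-169,0],[21,-169,0]],"turn":[0,0,0,0,0,0],"claw":[1,1,1,1,1,1]}'; python3 - <<'E'
from h import *
o=robot.observe(); p=o["tool_pos"]; c=np.array([.5954,.1018]); a=-.4215; R=np.array([[np.cos(a),-np.sin(a)],[np.sin(a),np.cos(a)]])
print("gb",(p[:2]-c)@R,p[2])
for n,b in(("top",(220,130,340,260)),("side",(205,150,370,310))):
    d=robot.read_camera(n)["pixels"][b[1]:b[3],b[0]:b[2],::-1]; cv2.imwrite(f"pics/{n}1.png",d)
A=cv2.imread("pics/top1.png");B=cv2.imread("pics/side1.png");A=cv2.resize(A,None,fx=2.8,fy=2.8);B=cv2.resize(B,None,fx=2.8,fy=2.8)
h=max(len(A),len(B)); I=np.zeros((h,A.shape[1]+B.shape[1],3),np.uint8); I[:len(A),:A.shape[1]]=A; I[:len(B),A.shape[1]:]=B; print(I.shape); cv2.imwrite("pics/c1.png",I)
E
```

```text
time: 2.0
tool_pos: [0.5499, 0.1558, 0.2913]
tool_rot: [3.14, 0.001, -0.42]
contact_force: [0.5, 0.4, 1.4]
opening: 0.0007
grip_force: 0.0
gb [-0.06357816  0.03070724] 0.2913252355991729
(448, 798, 3)
```

View pics/c1.png

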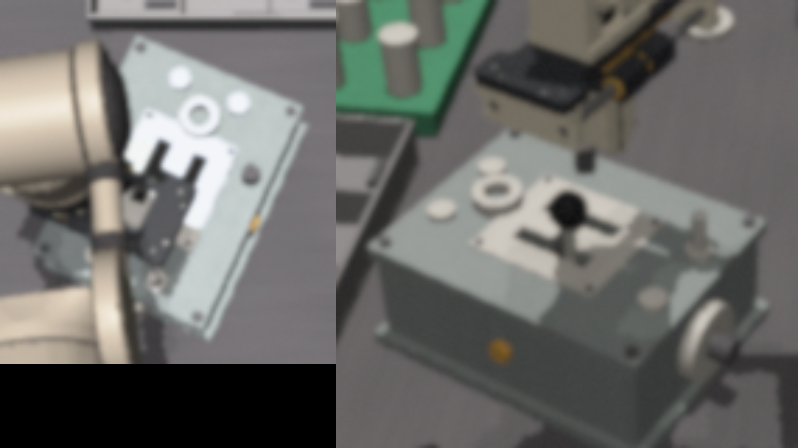

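The side view shows the knob at crop (569,210) and the gripper above and behind it. The side camera can track the knob by intersecting its ray with the 165 mm sphere about the pivot. I'll descend next.

```bash
cat >> h.py <<'E'
c=np.array([.5954,.1018,0]); a=-.4215; R=np.array([[np.cos(a),-np.sin(a),0],[np.sin(a),np.cos(a),0],[0,0,1]])
def proj(d,p):
    T=np.array(d["cam_to_world"]); q=T[:3,:3].T@(np.array(p)-T[:3,3]); return np.round([d["fx"]*q[0]/q[2]+d["cx"],d["fy"]*q[1]/q[2]+d["cy"]],1)
def knob(d,uv):  # ray meets the 165 mm sphere round the pivot; gearbox mm
    o,r=ray(d,*uv); o=o-c; b=o@r; t=-b-np.sqrt(b*b-(o@o-.165**2)); return np.round((o+t*r)@R*1000,1)
def look(name=None,box=(265,205,315,245)):
    o=robot.observe(); p=o["tool_pos"]; tip=p-[0,0,.066]; print("tcp gb",np.round((p-c)@R*1000,1),"F gb",np.round(o["contact_force"]@R,1),"t",round(o["time"],2))
    d=robot.read_camera("side"); print("tip px",proj(d,tip))
    for b in blob(d,box): print(b, knob(d,b[1]))
    if name: cv2.imwrite(f"pics/{name}.png",cv2.resize(d["pixels"][130:300,205:375,::-1],None,fx=3.5,fy=3.5,interpolation=cv2.INTER_CUBIC))
E
python3 -m inch '{"travel":[[0,-1,25],[0,-1,50],[0,-1,72],[0,-1,76],[0,-1,76]],"turn":[0,0,0,0,0],"claw":[1,1,1,1,1]}'; python3 -c "
from h import *
look('s2')"
```

```text
time: 2.6
tool_pos: [0.5502, 0.1551, 0.2163]
tool_rot: [3.141, 0.001, -0.423]
contact_force: [0.3, 0.9, 0.3]
opening: 0.0005
grip_force: 0.0
tcp gb [-63.   30.2 216.3] F gb [-0.1  1.   0.3] t 2.6
tip px [303.1 232.6]
(np.int32(277), (np.float64(286.9), np.float64(211.9)), (np.int32(38), np.int32(19))) [ -6.    5.8 164.8]
(np.int32(76), (np.float64(310.2), np.float64(209.2)), (np.int32(10), np.int32(12))) [-36.8 -36.5 156.6]
```

View pics/s2.png

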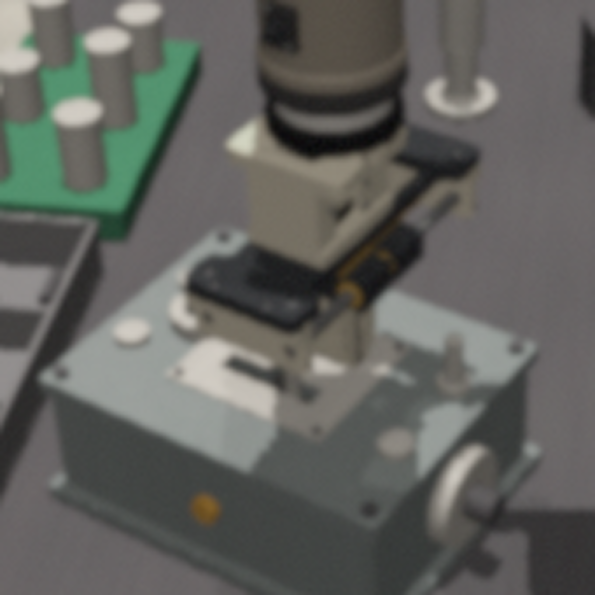

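The side view shows the gripper body hiding the knob; only the shank base is visible at (300,385). So I'll push blind to just short of the channel, then lift and measure.

```bash
python3 -m inch '{"travel":[[5,0,0],[9,0,0],[13,0,0],[17,0,0],[21,0,0],[24,0,0],[27,0,0],[30,0,0],[32,0,0],[32,0,0],[32,0,0]],"turn":[0,0,0,0,0,0,0,0,0,0,0],"claw":[1,1,1,1,1,1,1,1,1,1,1]}'; python3 -c "
from h import *
look()"; python3 -m inch '{"travel":[[-10,0,0],[-10,0,-40],[-10,0,-85],[-10,0,-85],[-10,0,-85]],"turn":[0,0,0,0,0],"claw":[1,1,1,1,1]}'; python3 -c "
from h import *
look('s3',(265,205,320,240))"
```

```text
time: 3.75
tool_pos: [0.5798, 0.1429, 0.2161]
tool_rot: [3.141, -0.0, -0.421]
contact_force: [-1.5, 1.7, 1.7]
opening: 0.0001
grip_force: 1.0
tcp gb [-31.   31.1 216.1] F gb [-2.1  1.   1.7] t 3.75
tip px [290.  227.7]
(np.int32(138), (np.float64(275.6), np.float64(209.2)), (np.int32(23), np.int32(14))) [ 21.1   9.3 163.4]
(np.int32(35), (np.float64(296.5), np.float64(207.2)), (np.int32(9), np.int32(8))) [-12.9 -19.9 163.3]
time: 4.3
tool_pos: [0.5706, 0.1471, 0.3023]
tool_rot: [-3.14, -0.003, -0.421]
contact_force: [-0.4, 0.0, -1.0]
opening: 0.0006
grip_force: 0.0
tcp gb [-41.2  31.2 302.3] F gb [-0.4 -0.1 -1. ] t 4.3
tip px [292.2 195.6]
(np.int32(98), (np.float64(279.3), np.float64(220.9)), (np.int32(11), np.int32(12))) [ -7.3  35.2 161. ]
```

```bash
python3 -m inch '{"travel":[[0,0,40],[0,0,78],[0,0,86],[0,0,86],[4,0,86],[8,0,86],[11,0,86],[14,0,86],[16,0,86],[17,0,86],[17,0,86],[17,0,86]],"turn":[0,0,0,0,0,0,0,0,0,0,0,0],"claw":[1,1,1,1,1,1,1,1,1,1,1,1]}'; python3 -c "
from h import *
look()"; python3 -m inch '{"travel":[[-10,0,0],[-10,0,-40],[-10,0,-85],[-10,0,-85],[-10,0,-85]],"turn":[0,0,0,0,0],"claw":[1,1,1,1,1]}'; python3 -c "
from h import *
look('s4',(265,205,320,240))"
```

```text
time: 5.55
tool_pos: [0.5861, 0.1401, 0.2152]
tool_rot: [3.141, 0.0, -0.421]
contact_force: [-1.1, 1.0, 2.6]
opening: 0.0003
grip_force: 1.1
tcp gb [-24.2  31.1 215.2] F gb [-1.5  0.5  2.6] t 5.55
tip px [287.4 227. ]
(np.int32(103), (np.float64(273.5), np.float64(208.9)), (np.int32(19), np.int32(13))) [ 26.3  10.  162.6]
(np.int32(31), (np.float64(293.8), np.float64(207.0)), (np.int32(8), np.int32(7))) [ -8.  -16.8 163.9]
time: 6.1
tool_pos: [0.577, 0.1443, 0.3013]
tool_rot: [-3.14, -0.003, -0.421]
contact_force: [-0.6, 0.5, -0.9]
opening: 0.0001
grip_force: 0.0
tcp gb [-34.2  31.3 301.3] F gb [-0.8  0.2 -0.9] t 6.1
tip px [289.3 195. ]
(np.int32(98), (np.float64(276.7), np.float64(219.7)), (np.int32(12), np.int32(12))) [ -0.4  35.  161.2]
```

```bash
python3 -m inch '{"travel":[[17,-24,0],[34,-48,0],[34,-48,0],[34,-48,40],[34,-48,78],[34,-48,86],[34,-48,86],[34,-40,86],[34,-32,86],[34,-24,86],[34,-16,86],[34,-10,86]],"turn":[0,0,0,0,0,0,0,0,0,0,0,0],"claw":[1,1,1,1,1,1,1,1,1,1,1,1]}';  python3 -m inch '{"travel":[[0,4,0],[0,8,0],[0,12,0],[0,15,0],[0,15,0],[0,15,0]],"turn":[0,0,0,0,0,0],"claw":[1,1,1,1,1,1]}'; python3 -c "
from h import *
look()"; python3 -m inch '{"travel":[[0,-10,0],[0,-10,-40],[0,-10,-85],[0,-10,-85],[0,-10,-85]],"turn":[0,0,0,0,0],"claw":[1,1,1,1,1]}'; python3 -c "
from h import *
look('s5',(250,195,330,245))"
```

```text
time: 7.35
tool_pos: [0.6121, 0.1387, 0.2153]
tool_rot: [-3.141, -0.002, -0.422]
contact_force: [1.3, 2.0, 3.1]
opening: 0.0005
grip_force: 1.6
time: 7.95
tool_pos: [0.6056, 0.1254, 0.2137]
tool_rot: [3.14, 0.001, -0.422]
contact_force: [-0.1, 0.6, 0.0]
opening: 0.0008
grip_force: 0.1
tcp gb [ -0.3  25.7 213.7] F gb [-0.4  0.5  0. ] t 7.95
tip px [279.7 222.4]
(np.int32(42), (np.float64(292.1), np.float64(208.0)), (np.int32(7), np.int32(9))) [ -7.3 -11.4 164.4]
time: 8.5
tool_pos: [0.6104, 0.1354, 0.3001]
tool_rot: [-3.141, -0.002, -0.421]
contact_force: [0.4, -1.6, -0.6]
opening: 0.0003
grip_force: 0.0
tcp gb [-1.000e-01  3.680e+01  3.001e+02] F gb [ 1.  -1.4 -0.6] t 8.5
tip px [273.8 191.6]
(np.int32(109), (np.float64(288.7), np.float64(207.9)), (np.int32(13), np.int32(11))) [ -1.3  -7.5 164.8]
```

```bash
python3 -m inch '{"travel":[[0,0,40],[0,0,76],[0,0,85],[0,0,85],[0,8,85],[0,15,85],[0,20,85],[0,25,85],[0,29,85],[0,33,85],[0,36,85],[0,36,85]],"turn":[0,0,0,0,0,0,0,0,0,0,0,0],"claw":[1,1,1,1,1,1,1,1,1,1,1,1]}'; python3 -c "
from h import *
look()"; python3 -m inch '{"travel":[[0,-10,0],[0,-10,-40],[0,-10,-85],[0,-10,-85],[0,-10,-85]],"turn":[0,0,0,0,0],"claw":[1,1,1,1,1]}'; python3 -c "
from h import *
look('s6',(250,185,330,245))"
```

```text
time: 9.75
tool_pos: [0.5952, 0.1015, 0.2142]
tool_rot: [3.141, -0.0, -0.422]
contact_force: [1.1, -0.2, -0.0]
opening: 0.0003
grip_force: 0.3
tcp gb [-1.000e-01 -4.000e-01  2.142e+02] F gb [ 1.1  0.3 -0. ] t 9.75
tip px [286.7 215.6]
time: 10.3
tool_pos: [0.5997, 0.1117, 0.2999]
tool_rot: [-3.141, -0.002, -0.421]
contact_force: [0.3, 0.4, -0.6]
opening: 0.0006
grip_force: 0.0
tcp gb [-2.000e-01  1.080e+01  2.999e+02] F gb [ 0.1  0.5 -0.6] t 10.3
tip px [281.4 185.3]
(np.int32(98), (np.float64(294.7), np.float64(202.8)), (np.int32(11), np.int32(11))) [  0.6 -32.5 161.8]
```

```bash
python3 -m inch '{"travel":[[18,20,0],[36,43,0],[36,43,0],[36,43,40],[36,43,78],[36,43,85],[36,43,85],[30,43,85],[24,43,85],[18,43,85],[12,43,85],[7,43,85]],"turn":[0,0,0,0,0,0,0,0,0,0,0,0],"claw":[1,1,1,1,1,1,1,1,1,1,1,1]}';  python3 -m inch '{"travel":[[-5,0,0],[-10,0,0],[-15,0,0],[-19,0,0],[-22,0,0],[-22,0,0]],"turn":[0,0,0,0,0,0],"claw":[1,1,1,1,1,1]}'; python3 -c "
from h import *
look()"
```

```text
time: 11.55
tool_pos: [0.5882, 0.0693, 0.2153]
tool_rot: [-3.141, -0.002, -0.421]
contact_force: [2.2, -1.1, 1.5]
opening: 0.0007
grip_force: 1.2
time: 12.15
tool_pos: [0.5676, 0.0781, 0.2139]
tool_rot: [3.141, 0.001, -0.421]
contact_force: [1.8, -0.4, -0.7]
opening: 0.0004
grip_force: 0.9
tcp gb [-15.7 -33.  213.9] F gb [ 1.8  0.3 -0.7] t 12.15
tip px [301.3 210.2]
(np.int32(102), (np.float64(309.7), np.float64(211.1)), (np.int32(10), np.int32(12))) [-40.1 -29.7 157.3]
```

```bash
python3 -m inch '{"travel":[[-2,0,0],[-3,0,0],[-4,0,0],[-4,0,0]],"turn":[0,0,0,0],"claw":[1,1,1,1]}'; python3 -m inch '{"travel":[[-1,0,0],[-1,0,0]],"turn":[0,0],"claw":[1,1]}'; python3 -c "
from h import *
look()"; python3 -m inch '{"travel":[[-1,0,0],[-1,0,0]],"turn":[0,0],"claw":[1,1]}'; python3 -c "
from h import *
look()"
```

```text
time: 12.6
tool_pos: [0.5644, 0.0796, 0.2142]
tool_rot: [3.141, 0.0, -0.421]
contact_force: [2.4, -1.3, -1.7]
opening: 0.0005
grip_force: 1.1
time: 12.8
tool_pos: [0.5635, 0.08, 0.2142]
tool_rot: [3.141, -0.0, -0.421]
contact_force: [1.6, -0.9, -2.2]
opening: 0.0006
grip_force: 1.3
tcp gb [-20.2 -32.9 214.2] F gb [ 1.8 -0.1 -2.2] t 12.8
tip px [302.9 210.7]
(np.int32(84), (np.float64(310.8), np.float64(212.1)), (np.int32(8), np.int32(12))) [-43.5 -28.8 156.5]
time: 13.05
tool_pos: [0.5629, 0.0803, 0.2142]
tool_rot: [3.142, -0.001, -0.421]
contact_force: [3.9, -1.6, -3.4]
opening: 0.0004
grip_force: 2.2
tcp gb [-20.9 -32.9 214.2] F gb [ 4.2  0.1 -3.4] t 13.05
tip px [303.2 210.8]
(np.int32(84), (np.float64(310.8), np.float64(212.2)), (np.int32(8), np.int32(12))) [-43.7 -28.5 156.5]
```

Force is beginning to rise, so it is close to the slot end. I'll go on in 1 mm steps.

```bash
for i in 1; do python3 -m inch '{"travel":[[-1,0,0],[-1,0,0],[-1,0,0]],"turn":[0,0,0],"claw":[1,1,1]}'; done; python3 -c "
from h import *
look()"; 
```

```text
time: 13.4
tool_pos: [0.5624, 0.0806, 0.2141]
tool_rot: [-3.141, -0.002, -0.422]
contact_force: [6.2, -2.4, -5.3]
opening: 0.0007
grip_force: 3.3
tcp gb [-21.4 -32.9 214.1] F gb [ 6.7  0.3 -5.3] t 13.4
tip px [303.4 210.9]
(np.int32(84), (np.float64(310.9), np.float64(212.4)), (np.int32(8), np.int32(12))) [-44.2 -28.1 156.5]
```

```bash
python3 -m inch '{"travel":[[10,0,0],[20,0,0],[20,0,-40],[20,0,-85],[20,-40,-100],[20,-88,-100],[20,-135,-100],[20,-180,-100],[20,-180,-100],[20,-180,-100]],"turn":[0,0,0,0,0,0,0,0,0,0],"claw":[1,1,1,1,1,1,1,1,1,1]}'; python3 -c "
from h import *
look('s7',(280,195,330,245))
d=robot.read_camera('top');print([ (b,knob(d,b[1])) for b in blob(d,(260,185,300,225),60)])
cv2.imwrite('pics/t7.png',cv2.resize(d['pixels'][130:260,220:340,::-1],None,fx=4,fy=4))
A=cv2.imread('pics/s7.png');B=cv2.imread('pics/t7.png')
cv2.imwrite('pics/c7.png',np.hstack([cv2.resize(A,(400,400)),cv2.resize(B,(370,400))]))"
```

```text
time: 14.45
tool_pos: [0.6536, 0.2378, 0.3129]
tool_rot: [3.14, 0.002, -0.42]
contact_force: [0.2, -0.4, -0.1]
opening: 0.0003
grip_force: 0.0
tcp gb [ -2.5 147.9 312.9] F gb [ 0.3 -0.3 -0.1] t 14.45
tip px [238.4 216.3]
(np.int32(77), (np.float64(312.2), np.float64(212.9)), (np.int32(11), np.int32(10))) [-46.8 -29.1 155.5]
[((np.int32(36), (np.float64(274.1), np.float64(192.1)), (np.int32(13), np.int32(15))), array([-11.7,   3.8, 164.5])), ((np.int32(33), (np.float64(286.4), np.float64(194.8)), (np.int32(8), np.int32(16))), array([ -4.5, -29.4, 162.3])), ((np.int32(51), (np.float64(281.4), np.float64(209.5)), (np.int32(8), np.int32(9))), array([-45.7, -33.1, 155. ]))]
```

View pics/c7.png

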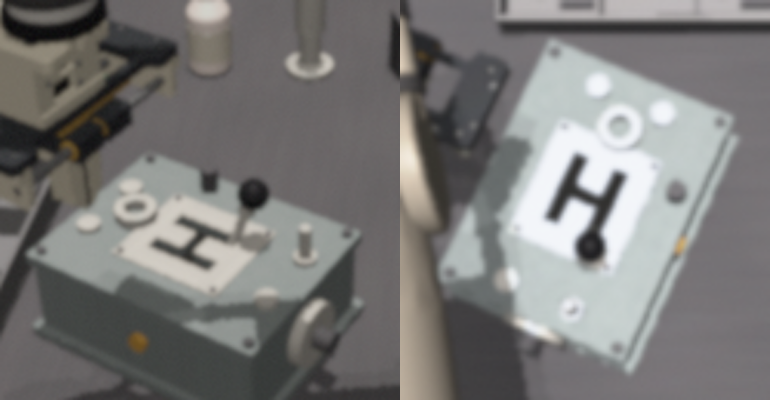

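Both views show the knob home in the near-right slot: about (-46, -33) mm from the top camera, at (253,193) in the side panel. The pin stands untouched at (305,243), the other parts are unmoved and the arm is clear.

```bash
python3 -c "
from cell import robot
print(robot.hand_in())"
```

```text
the job is handed in; nothing more can be done
None
```

I pushed the lever fully home in the pin-marked near-right slot, with the knob measured at about (-46, -33) mm in gearbox axes, the pin and other parts undisturbed and the arm clear; the job is handed in at about 14.5 s on the robot's clock, but the hand-in returned no verdict.

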